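Rack the last gel cassette

ROBOT

A 6-joint arm with a two-finger parallel gripper is mounted at the origin on the work surface. World frame = base frame: x ahead of the robot, y to its left, z up, the work surface at z = 0. Lengths are in m, angles in rad, forces in N, time in s.
With the tool pointing down it reaches from about 0.35 to 0.975 m from the base axis. Payload 4.9 kg.
Tool frame: the origin (TCP) lies midway between the tips of the shut fingers; the grasp point (between the pads) lies 19 mm behind it (ctrl.hold_point_z is the distance from the TCP to the grasp point, in m); z points along the fingers, y is the line along which they close (so a half turn about z gives the same grasp; the last joint's range is limited). The gripper opens to 85 mm and grips with 20 to 120 N. Pads are 22 mm wide; open, the fingers measure 114 mm over their backs; the gripper's body (76 mm by 85 mm) begins 54 mm behind the grasp point. The pads swing forward as they close: fully open they stand 13 mm farther back than shut.
Start: joints at [-1.409, 0.053, 1.613, -0, 1.476, -0.119], TCP at [0.173, -0.601, 0.231] pointing down, gripper open.
Joint ranges: [-3.01, 3.01], [-1.01, 2.22], [0.06, 2.58], [-1.02, 4.17], [0.09, 2.62], [-3.14, 3.14]. Speed limits (rad/s): [2.57, 2.57, 3.14, 3.14, 3.14, 3.14].

INTERFACE

Orientations are given as a rotation vector (axis times angle).
In Python, from station import status, viewer, finish_job, ctrl gives the robot as it stands.
- The arm moves only by the shell command python3 -m jog 'ROWS' [FORCE]. ROWS is JSON, a list of rows, each a list of 7 numbers: the turn, a rotation vector about the tool's x, y, z each as a share of 5 degrees, from -1 to 1, then the shift along the tool's x, y, z each as a share of 30 mm, from -1 to 1, then the opening, from -1 (shut) to 1 (fully open). A call has 1 to 5 rows; each row shifts and turns the commanded pose from where the row before left it, along the tool's axes as they then stand; what a row does not reach is not made up. A row lasts 1/8 s, in which the tool goes at most 62.5 mm and 10.7 degrees, less where a joint would pass 70% of its speed; a pose out of reach is approached as far as the arm can. A call with a number of a shift or a turn outside -1 to 1 is refused whole. A call with a gripper value outside its range is refused whole. The fingers move at their own pace and stop on an object; FORCE is the grip in N (left out, the last holds). Time passes only in rows, so rows that do not move let the fingers close. It gives the time, the measured TCP pose, the force, the opening and the grip force at its end, in the units of the state.
- status.get_obs(): the state, without advancing time (a new reading comes with each control period).
- viewer.get_image(name): name is "side" or "top"; returns a dict with "img" (400x640x3 uint8, red, green, blue), "fovy" (degrees; the focal length in pixels is half the picture's height over the tangent of half this angle, whatever the lens; pixels are square), "cx", "cy" (the principal point, pixels), "rvec" (rotation vector, rad) and "tvec" (3), from world to camera coordinates, as OpenCV has them. Camera axes: x right, y down, z forward; pixel columns grow to the right and rows downward; lengths in m; the calibration is good to about 2 mm. A picture is of the moment at which its call begins. There is no depth.
- finish_job(): hands the job in; it is judged then, once.
The state is a dict: "t": time; "q": joint angles; "dq": joint speeds; "effort": joint torques, N m; "tool_pos": TCP position; "tool_rot": TCP orientation; "contact_force": force on the tool from outside, world axes, zero at the start; "wrist_torque": the same for the moment, N m; "opening": finger opening in m; "grip_force": force on a finger pad.
Only numpy, scipy, OpenCV 4.12 (cv2) and the standard library are available. Lean on these libraries where they do the work, as an engineer would, in place of code of your own. Each camera call takes 0.05 s, during which the arm holds its last target. There are 200 camera calls.

TASK

Take the glass gel cassette that leans in the green draining stand and stand it upright, orange edge up, fully down in the one empty slot of the white drying rack, then slide it along the slot until you feel it touch the grey end stop, and leave it there, right up against the stop and in line with the others. It is glass: set it down and push it home gently, do not let it drop or bang into anything, and do not disturb the other cassettes or the glassware.

Things in the scene. Friction and masses are not known exactly. Their poses are not given: they have to be found in the camera images.
- cassette: Glass gel cassette to rack: slab 8 mm thick (its x), 140 long (y), 110 high (z), about 0.3 kg, blue bands at both short ends, orange strip along its top long edge. Origin: middle of the lower long edge, mid thickness; z points to the orange edge. At the start it leans in the stand, 30 degrees from vertical, orange edge high and toward the robot, +x face up.
- stand: Fixed green stand, origin at centre of underside, +x away from the robot at yaw 0. Its sloping aluminium panel, 150 mm wide, backs only the lower 62 mm of the cassette's -x face: the upper 48 mm are free on both faces. A ledge holds the lower edge, 30 mm above the bench, with a lip 8 mm high standing 5 mm off the +x face.
- rack: Fixed white rack 190 (x) by 160 mm (y), origin at centre of underside. Slots along y at x = -66, -22, 22, 66 mm, 11 mm wide between fins 8 mm thick with round tops 44 mm above the bench (fins at y -63 to -27 and 22 to 58); slot floor 10 mm above the bench. The end stop closes the -y end; a cassette touching it has its centre at y = -4 mm in this frame.
- end_stop: Fixed grey wall across the rack's -y end, spanning all slots: 190 mm long (x), 6 mm thick (y), 60 mm tall, axes parallel to the rack's; origin at the centre of its underside, 77 mm from the rack's; its face toward the cassettes is 3 mm from its origin, on the +y side.
- free_slot: Thin green strip on the floor of the one empty slot, axes parallel to the rack's. Origin: on the slot floor, where the middle of the cassette's lower edge belongs (its end then 1.5 mm off the end stop, which lies toward -y).
- racked1: A cassette like the one to rack, already standing in the rack, its end 1.5 mm off the end stop; same size and axes, origin at the middle of its lower edge; loose in its slot.
- racked2: A cassette like the one to rack, already standing in the rack, its end 1.5 mm off the end stop; same size and axes, origin at the middle of its lower edge; loose in its slot.
- racked3: A cassette like the one to rack, already standing in the rack, its end 1.5 mm off the end stop; same size and axes, origin at the middle of its lower edge; loose in its slot.
- amber_bottle: amber glass reagent bottle, black cap, 86 mm across, 200 mm tall; origin at the centre of its underside. A bystander.
- white_jar: white plastic jar with green label, 66 mm across, 130 mm tall; origin at the centre of its underside. A bystander.
- cylinder: glass measuring cylinder, foot 70 mm across, 235 mm tall; origin at the centre of its underside. A bystander.
- beaker: glass beaker 80 mm across, 100 mm tall; origin at the centre of its underside. A bystander.
- wash_bottle: white wash bottle with red cap and spout, 66 mm across, 190 mm tall; origin at the centre of its underside. A bystander.
- mortar: white porcelain mortar bowl, 100 mm across, 60 mm tall; origin at the centre of its underside. A bystander.
Mind the look-alikes: they are no part of the job. Leave any black or pink look-alike of the cassette alone.

How it is judged:
By the outcome, as a careful person would: the job done as asked, in the order asked, and still so for the second after the job is handed in, with the robot touching nothing.
It also fails if it takes over 45 s, if anything falls off the work surface, if the arm or the gripper's body presses on something with over 40 N, if the wrist force passes 120 N, or if a joint passes its speed limit or range.

## Working session

There is one attempt and no reset: what is moved stays moved. The work goes in short steps, Python scripts to look and compute and a shell command to move; the robot and the scene stay as the last step left them, time stands still between calls to the robot, and variables do not carry over. Pictures are saved under pics/ and viewed, at most 10 in all, crops included, and the job is handed in when it is done.

```bash
ls; mkdir -p pics; python3 - <<'E'
from station import status, viewer, ctrl
import cv2,json
o=status.get_obs(); print(o); print(ctrl.hold_point_z, [a for a in dir(ctrl) if a[0]!='_'])
for n in("side","top"):
    d=viewer.get_image(n); cv2.imwrite(f"pics/{n}0.png",d["img"][:,:,::-1]); print(n,{k:v for k,v in d.items() if k!="img"})
E
```

```text
pics
{'t': 0.0, 'q': array([-1.40900773e+00,  5.33675002e-02,  1.61427855e+00, -4.97763085e-05,
        1.47602649e+00, -1.19013161e-01]), 'dq': array([ 0.00108908,  0.00048125,  0.00044018, -0.00060164,  0.00037803,
       -0.00094259]), 'effort': array([ 7.81896506e-04, -3.93678296e+01, -3.70175064e+01, -3.86977251e-05,
        6.99349330e-03,  3.57661687e-07]), 'tool_pos': array([ 0.17308143, -0.5999053 ,  0.23006567]), 'tool_rot': array([-3.10862037e+00, -4.39351225e-01,  1.47584211e-04]), 'contact_force': array([-1.02381728, -0.29326278,  0.64001938]), 'wrist_torque': array([ 0.0254117 ,  0.04083716, -0.0082474 ]), 'grip_force': 0.0, 'opening': 0.08541541696537802}
0.0187 ['MotionError', 'hold_point_z']
side {'fovy': 46.2384237979568, 'cx': 322.6839614162059, 'cy': 200.85826507213355, 'rvec': array([ 2.46529386, -0.14628084,  0.05506677]), 'tvec': array([-0.53201352,  0.06979968,  1.21624099])}
top {'fovy': 44.12377311009011, 'cx': 318.9427880784616, 'cy': 202.7511375146187, 'rvec': array([ 2.17964764, -2.20680914,  0.04303042]), 'tvec': array([0.03532404, 0.51353247, 1.30118794])}
```

View pics/side0.png

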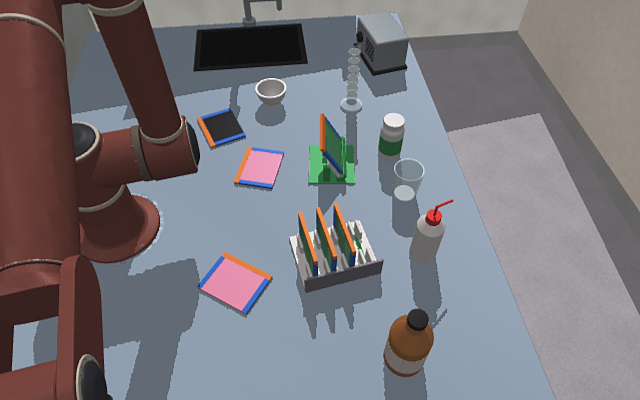

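View pics/top0.png

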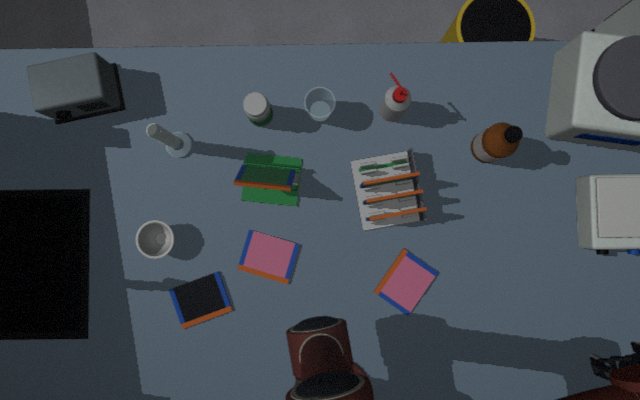

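```bash
python3 - <<'E'
import cv2,numpy as np
t=cv2.imread("pics/top0.png"); s=cv2.imread("pics/side0.png")
def cr(im,x,y,w,h,k):
    c=cv2.resize(im[y:y+h,x:x+w],None,fx=k,fy=k,interpolation=cv2.INTER_CUBIC)
    for i in range(0,w,10): cv2.line(c,(i*k,0),(i*k,8 if i%50 else 16),(255,255,255),1); cv2.putText(c,str(x+i),(i*k,16),0,.3,(0,0,255),1)
    for i in range(0,h,10): cv2.line(c,(0,i*k),(8,i*k),(255,255,255),1); cv2.putText(c,str(y+i),(2,i*k+4),0,.3,(0,0,255),1)
    return c
a=cr(t,230,145,100,75,8); b=cr(t,345,145,95,75,8)
cv2.imwrite("pics/c_top_st.png",a); cv2.imwrite("pics/c_top_rk.png",b)
cv2.imwrite("pics/c_side.png",np.vstack([cr(s,295,105,70,85,5)[:300*2][:425],][:1]))
x=cr(s,295,105,66,95,6); y=cr(s,285,200,66+35,95,6)
cv2.imwrite("pics/c_side.png",cv2.resize(np.hstack([cr(s,300,105,60,90,5),cr(s,285,200,100,90,5)]),None,fx=1,fy=1))
E
```

```text
(no output)
```

View pics/c_top_st.png

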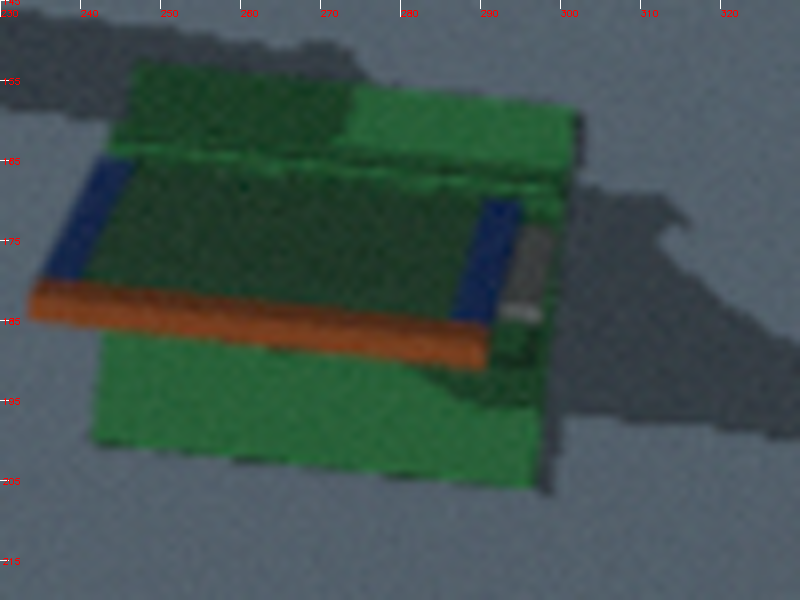

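View pics/c_top_rk.png

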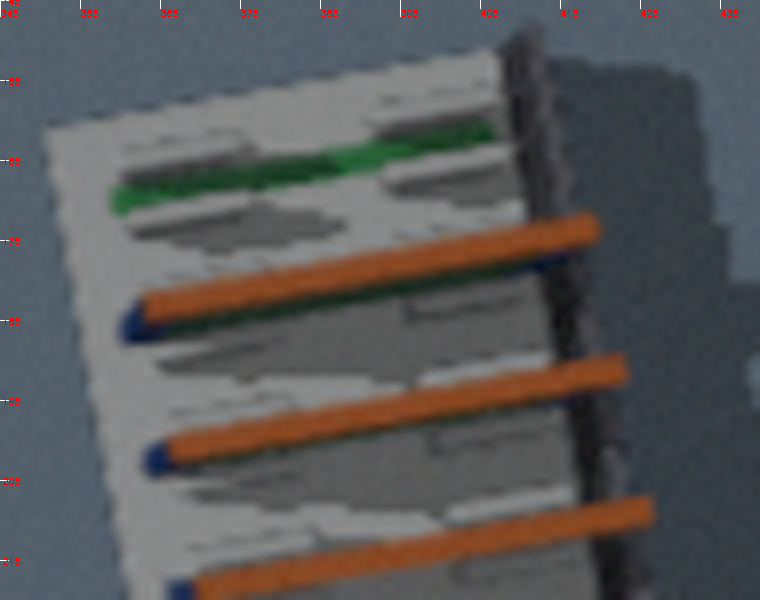

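View pics/c_side.png

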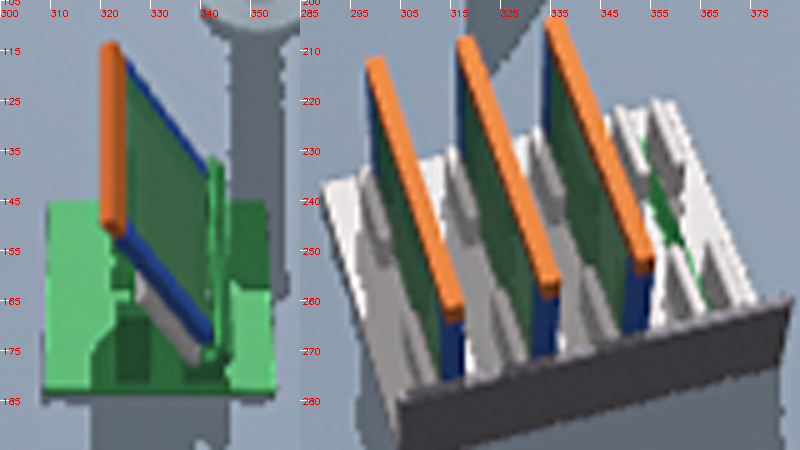

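```bash
cat > h.py <<'E'
import numpy as np, cv2
from scipy.spatial.transform import Rotation as R
from scipy.optimize import least_squares
CAM={'side':(46.2384237979568,322.6839614162059,200.85826507213355,[2.46529386,-0.14628084,0.05506677],[-0.53201352,0.06979968,1.21624099]),
'top':(44.12377311009011,318.9427880784616,202.7511375146187,[2.17964764,-2.20680914,0.04303042],[0.03532404,0.51353247,1.30118794])}
def proj(n,P):
    f,cx,cy,r,t=CAM[n]; f=200/np.tan(np.radians(f)/2)
    P=R.from_rotvec(r).apply(np.atleast_2d(P))+t
    return P[:,:2]/P[:,2:]*f+[cx,cy]
def px(x0,y0,k,p): return np.array([x0,y0])+(np.array(p)+.5)/k-.5
TS=lambda *p:px(230,145,8,p); TR=lambda *p:px(345,145,8,p)
SS=lambda *p:px(300,105,5,p); SR=lambda a,b:px(285,200,5,(a-300,b))
def fit(obs,pose,x0):
    def res(v): 
        r=[]
        for n,uv,P in obs:
            p=P(v) if callable(P) else P
            r.append(proj(n,pose(v,np.array(p)/1000.))[0]-uv)
        return np.ravel(r)
    s=least_squares(res,x0,loss='soft_l1',x_scale=[.01,.01,.05,.01]); return s.x,res(s.x).reshape(-1,2)
E
cat > fit1.py <<'E'
from h import *
np.set_printoptions(precision=4,suppress=True)
def cp(v,p): return R.from_euler('z',v[2]).apply(R.from_euler('y',-30,degrees=True).apply(p))+[v[0],v[1],v[3]]
o=[('top',TS(30,318),(-4,70,110)),('top',TS(487,369),(-4,-70,110)),('top',TS(490,325),(4,-70,106)),
('side',SS(100,42),(-4,70,110)),('side',SS(101,229),(-4,-70,110)),('side',SS(124,235),(4,-70,110)),('side',SS(212,343),(4,-70,0))]
print(*fit(o,cp,[.6,.1,0,.03]),sep='\n')
def rp(v,p): return R.from_euler('z',v[2]).apply(p)+[v[0],v[1],0]
o=[('top',TR(45,130),(95,80,10)),('side',SR(322,185),(-95,80,10)),('side',SR(672,98),(95,80,10)),
('side',SR(400,403),(-95,-80,60)),('side',SR(795,297),(95,-80,60)),
('top',TR(116,201),lambda v:(66,-2.5+v[3]*1000,10)),('top',TR(492,133),lambda v:(66,-2.5-v[3]*1000,10))]
x,r=fit(o,rp,[.6,-.15,0,.06]); print(x,r,sep='\n')
print('free',rp(x,np.array([.066,-.0025,.01])),'end',rp(x,np.array([.066,-.004,.01])))
for n in('top','side'): print(n,[proj(n,rp(x,np.array([a,-.0025+s*.07,.12]))) .round(1).tolist() for a in(-.066,-.022,.022) for s in(1,-1)])
E
python3 fit1.py
```

```text
[ 0.6065  0.1607 -0.1067  0.0299]
[[ 0.1389  0.2483]
 [-0.028  -0.7719]
 [-0.0626  1.0792]
 [ 0.2089  1.4108]
 [ 0.4924 -0.1737]
 [-1.4459 -2.4811]
 [ 0.7574  0.2552]]
[ 0.5457 -0.1494  0.1688  0.0638]
[[-0.5335 -0.221 ]
 [-0.2748 -0.0234]
 [ 0.4695  0.3117]
 [ 0.0764  0.4512]
 [ 0.0729  1.0948]
 [-0.5525  0.2588]
 [-0.5803  0.1524]]
free [ 0.6112 -0.1408  0.01  ] end [ 0.6115 -0.1423  0.01  ]
top [[[369.2, 218.3]], [[425.7, 207.9]], [[365.9, 200.6]], [[422.3, 190.2]], [[362.5, 182.9]], [[418.8, 172.6]]]
side [[[299.5, 211.5]], [[315.9, 260.8]], [[317.5, 207.3]], [[335.3, 255.9]], [[335.2, 203.2]], [[354.3, 251.1]]]
```

```bash
A='[[0,0,-1,0,0,-0.167,0.5],[0,0,-1,0,0,-0.167,0.5],[0,0,-1,0,0,-0.167,0.5],[0,0,-1,0,0,-0.167,0.5]]'
python3 -m jog '[[0,0,-1,0,0,-0.167,0],[0,0,-1,0,0,-0.167,0],[0,0,-1,0,0,-0.167,0],[0,0,-1,0,0,-0.167,0],[0,0,-1,0,0,-0.167,0]]'
python3 -m jog '[[0,0,-1,0,0,-0.167,0],[0,0,-1,0,0,-0.167,0],[0,0,-1,0,0,-0.167,0],[0,0,-1,0,0,-0.167,0],[0,0,-1,0,0,-0.167,0]]'
python3 -m jog '[[0,0,-1,0,0,-0.167,0],[0,0,-1,0,0,-0.167,0],[0,0,-1,0,0,-0.167,0],[0,0,-0.56,0,0,-0.167,0]]'
```

```text
t: 0.72
tool_pos: [0.1731, -0.6002, 0.2558]
tool_rot: [-2.939, -1.106, -0.0]
contact_force: [-1.3, -0.6, 0.6]
opening: 0.0427
grip_force: 0.0
t: 1.35
tool_pos: [0.1732, -0.6002, 0.2808]
tool_rot: [-2.63, -1.716, -0.001]
contact_force: [-0.0, -1.0, 0.3]
opening: 0.0426
grip_force: 0.0
t: 1.85
tool_pos: [0.1732, -0.6002, 0.3008]
tool_rot: [-2.334, -2.101, -0.001]
contact_force: [-0.1, -0.2, -0.2]
opening: 0.0424
grip_force: 0.0
```

```bash
python3 -m jog '[[0,0,0,0.912,0.663,0,0],[0,0,0,0.912,0.663,0,0],[0,0,0,0.912,0.663,0,0],[0,0,0,0.912,0.663,0,0],[0,0,0,0.912,0.663,0,0]]' | sed -n 1,3p
python3 -m jog '[[0,0,0,0.912,0.663,0,0],[0,0,0,0.912,0.663,0,0],[0,0,0,0.912,0.663,0,0],[0,0,0,0.912,0.663,0,0],[0,0,0,0.912,0.663,0,0]]'| sed -n 1,3p
python3 -m jog '[[0,0,0,0.883,0.116,0.067,0],[0,0,0,0.883,0.116,0.067,0],[0,0,0,0.883,0.116,0.067,0],[0,0,0,0.883,0.116,0.067,0],[0,0,0,0.883,0.116,0.067,0]]'| sed -n 1,3p
python3 -m jog '[[0,0,0,0.883,0.116,0.067,0],[0,0,0,0.883,0.116,0.067,0],[0,0,0,0.883,0.116,0.067,0],[0,0,0,0.883,0.116,0.067,0],[0,0,0,0.883,0.116,0.067,0]]'| sed -n 1,3p
python3 -m jog '[[0,0,0,0.883,0.116,0.067,0],[0,0,0,0.883,0.116,0.067,0],[0,0,0,0.883,0.116,0.067,0],[0,0,0,0.883,0.116,0.067,0],[0,0,0,0.883,0.116,0.067,0]]'| sed -n 1,3p
python3 -m jog '[[0,0,0,0.883,0.116,0.067,0],[0,0,0,0.883,0.116,0.067,0],[0,0,0,0.883,0.116,0.067,0],[0,0,0,0.883,0.116,0.067,0],[0,0,0,0.883,0.116,0.067,0]]'| sed -n 1,3p
python3 -m jog '[[-1,0,0,0,0,0,0],[-1,0,0,0,0,0,0],[-1,0,0,0,0,0,0],[-1,0,0,0,0,0,0],[-1,0,0,0,0,0,0]]'
python3 -m jog '[[-1,0,0,0,0,0,0],[0,0,0,0,0,0,0]]'
cat > where.py <<'E'
# usage: where.py tx ty tz cass_yaw lean_deg -> error to a target TCP pose in tool axes, in row units
import sys; from h import *; from station import status
o=status.get_obs(); a=list(map(float,sys.argv[1:]))
T=R.from_rotvec(o['tool_rot'])
# wanted: tool y = cassette x, tool z = -cassette z
C=R.from_euler('z',a[3])*R.from_euler('y',-a[4],degrees=True)
W=C*R.from_matrix(np.array([[0,1,0],[1,0,0],[0,0,-1.]]))
np.set_printoptions(precision=3,suppress=True)
print('t',o['t'],'pos',o['tool_pos'],'shift/30mm',T.inv().apply(np.array(a[:3])-o['tool_pos'])/.03,'turn/5deg',np.degrees((T.inv()*W).as_rotvec())/5)
print('F',o['contact_force'],'M',o['wrist_torque'],'open',o['opening'],'grip',o['grip_force'])
E
python3 where.py .5702 .1646 .0932 -.1067 30
```

```text
t: 2.48
tool_pos: [0.2872, -0.474, 0.3008]
tool_rot: [-2.336, -2.099, -0.001]
t: 3.1
tool_pos: [0.4006, -0.3485, 0.3008]
tool_rot: [-2.336, -2.099, -0.0]
t: 3.72
tool_pos: [0.4314, -0.2188, 0.2907]
tool_rot: [-2.336, -2.099, 0.0]
t: 4.35
tool_pos: [0.4627, -0.089, 0.2807]
tool_rot: [-2.336, -2.099, 0.001]
t: 4.97
tool_pos: [0.4941, 0.0408, 0.2707]
tool_rot: [-2.336, -2.099, 0.001]
t: 5.6
tool_pos: [0.5255, 0.1706, 0.2606]
tool_rot: [-2.336, -2.1, 0.001]
t: 6.22
tool_pos: [0.5254, 0.1697, 0.2608]
tool_rot: [2.072, 1.862, 0.415]
contact_force: [-0.7, -0.3, 0.3]
opening: 0.0429
grip_force: 0.0
t: 6.48
tool_pos: [0.5242, 0.1698, 0.2596]
tool_rot: [2.017, 1.815, 0.483]
contact_force: [0.4, 0.3, 0.2]
opening: 0.0427
grip_force: 0.0
t 6.475 pos [0.524 0.17  0.26 ] shift/30mm [-0.008 -1.423  5.578] turn/5deg [-0.031  0.002  0.013]
F [0.354 0.34  0.211] M [0.018 0.244 0.007] open 0.0426825560820678 grip 0.0
```

```bash
python3 -m jog '[[0,0,0,0,-0.474,0.8,0],[0,0,0,0,-0.474,0.8,0],[0,0,0,0,-0.474,0.9,0],[0,0,0,0,0,0.6,0],[0,0,0,0,0,0,0]]'
python3 where.py .5702 .1646 .0932 -.1067 30
cat > snap.py <<'E'
import sys,cv2,numpy as np
from station import viewer
n,tag,x,y,w,h,k=sys.argv[1:4][0],sys.argv[2],*map(int,sys.argv[3:8])
c=cv2.resize(viewer.get_image(n)["img"][y:y+h,x:x+w,::-1],None,fx=k,fy=k,interpolation=cv2.INTER_CUBIC)
for i in range(0,w,10): cv2.putText(c,str(x+i),(i*k,10),0,.3,(0,0,255),1)
for i in range(0,h,10): cv2.putText(c,str(y+i),(2,i*k+4),0,.3,(0,0,255),1)
cv2.imwrite(f"pics/{tag}.png",c)
E
python3 snap.py side s1 270 60 110 110 5
```

```text
t: 7.1
tool_pos: [0.5348, 0.1682, 0.1575]
tool_rot: [2.019, 1.814, 0.48]
contact_force: [0.5, -0.3, 0.1]
opening: 0.0423
grip_force: 0.0
t 7.1 pos [0.535 0.168 0.158] shift/30mm [ 0.011 -0.034  2.45 ] turn/5deg [-0.05   0.018 -0.001]
F [ 0.538 -0.312  0.072] M [0.049 0.244 0.019] open 0.042341023895978866 grip 0.0
```

View pics/s1.png

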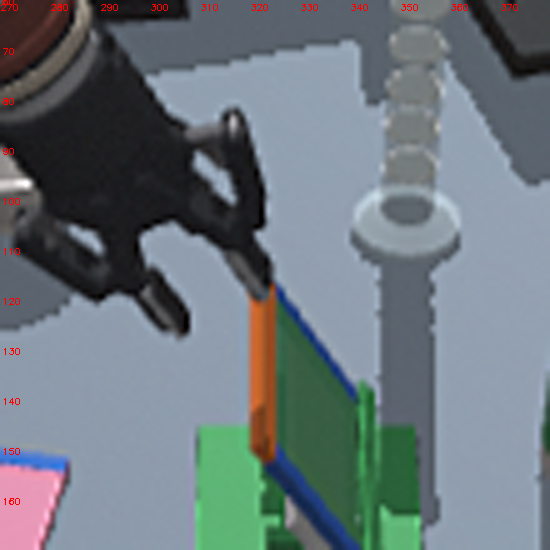

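```bash
python3 -m jog '[[0,0,0,0,-0.01,0.7,0],[0,0,0,0,-0.01,0.7,0],[0,0,0,0,-0.01,0.6,-0.1],[0,0,0,0,0,0.3,-0.3],[0,0,0,0,0,0.15,-0.5]]' 30
python3 -m jog '[[0,0,0,0,0,0,-0.6],[0,0,0,0,0,0,-0.66]]'
python3 -m jog '[[0,0,0,0,0,0,-0.72],[0,0,0,0,0,0,-0.76]]'
python3 where.py .5702 .1646 .0932 -.1067 30
python3 snap.py side s2 280 80 100 100 6
```

```text
t: 7.78
tool_pos: [0.5716, 0.165, 0.0959]
tool_rot: [2.016, 1.811, 0.486]
contact_force: [-0.0, 1.2, 0.0]
opening: 0.0213
grip_force: 0.0
t: 8.02
tool_pos: [0.5711, 0.1651, 0.0959]
tool_rot: [2.016, 1.812, 0.486]
contact_force: [0.3, 0.4, 0.4]
opening: 0.0149
grip_force: 0.0
t: 8.28
tool_pos: [0.5708, 0.165, 0.0955]
tool_rot: [2.016, 1.812, 0.486]
contact_force: [-1.3, 0.8, -0.3]
opening: 0.0103
grip_force: 0.5
t 8.275 pos [0.571 0.165 0.095] shift/30mm [-0.016 -0.054  0.056] turn/5deg [ 0.    -0.002  0.   ]
F [-1.266  0.794 -0.297] M [ 0.03   0.498 -0.038] open 0.0102535493985878 grip 0.5485205166041851
```

View pics/s2.png

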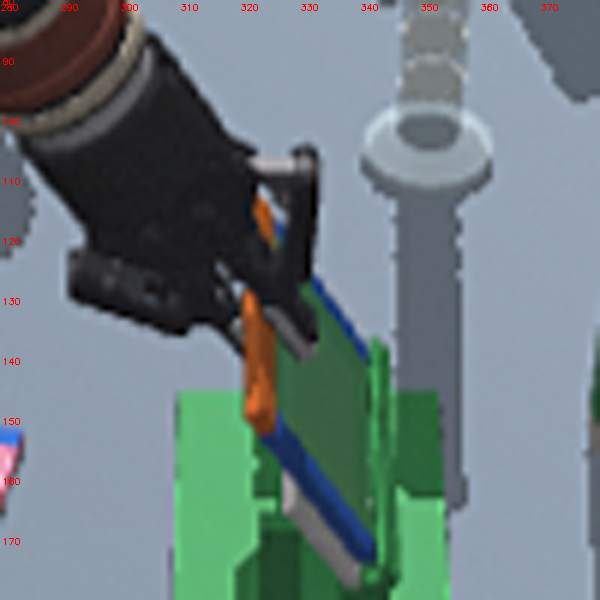

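```bash
python3 -m jog '[[0,0,0,0,-0.03,0,-0.76],[0,0,0,0,0,0,-0.85],[0,0,0,0,0,0,-1],[0,0,0,0,0,0,-1],[0,0,0,0,0,0,-1]]' 45
python3 where.py .5702 .1646 .0932 -.1067 30
```

```text
t: 8.95
tool_pos: [0.5694, 0.1651, 0.0944]
tool_rot: [2.019, 1.812, 0.484]
contact_force: [-5.5, 0.7, 4.3]
opening: 0.0075
grip_force: 43.9
t 8.95 pos [0.569 0.165 0.094] shift/30mm [-0.014  0.006  0.05 ] turn/5deg [-0.026  0.002 -0.014]
F [-5.516  0.746  4.274] M [ 0.28   0.984 -0.184] open 0.00746085296265376 grip 43.8751494884491
```

```bash
python3 -m jog '[[0,0,0,0,0,-0.1,-1],[0,0,0,0,0,-0.3,-1],[0,0,0,0,0,-0.6,-1],[0,0,0,0,0,-0.8,-1],[0,0,0,0,0,-0.9,-1]]'
python3 -m jog '[[0,0,0,0,0,-0.9,-1],[0,0,0,0,0,-0.8,-1],[0,0,0,0,0,-0.5,-1],[0,0,0,0,0,-0.1,-1]]'
python3 where.py .6115 -.1350 .3 .1688 0
```

```text
t: 9.57
tool_pos: [0.529, 0.1691, 0.1652]
tool_rot: [2.017, 1.813, 0.484]
contact_force: [0.4, 0.3, -2.3]
opening: 0.0075
grip_force: 43.9
t: 10.07
tool_pos: [0.4957, 0.1732, 0.2259]
tool_rot: [2.015, 1.811, 0.488]
contact_force: [-0.1, -0.9, -3.4]
opening: 0.0072
grip_force: 44.0
t 10.075 pos [0.496 0.173 0.226] shift/30mm [-9.802  5.507  0.33 ] turn/5deg [ 5.983  0.82  -3.082]
F [-0.051 -0.948 -3.412] M [0.038 0.475 0.027] open 0.007202227923785988 grip 43.983076214790344
```

```bash
python3 -m jog '[[0.6,0,0,0,0,-0.3,-1],[1,0,0,0,0,-0.3,-1],[1,0,0,0,0,-0.3,-1],[1,0,0,0,0,-0.3,-1],[1,0,0,0,0,-0.3,-1]]' | sed -n 2,4p
python3 -m jog '[[1,0,0,0,0,0,-1],[0.4,0,-0.5,0,0,0,-1],[0,0,-0.9,0,0,0,-1],[0,0,-0.9,0,0,0,-1],[0,0,-0.86,0,0,0,-1]]' | sed -n 2,4p
python3 where.py .6115 -.1350 .24 .1688 0
```

```text
tool_pos: [0.4792, 0.1745, 0.2655]
tool_rot: [2.269, 2.039, 0.12]
contact_force: [-0.9, -0.9, -2.7]
tool_pos: [0.4794, 0.1744, 0.2649]
tool_rot: [-2.023, -2.403, 0.003]
contact_force: [-0.4, 0.3, -3.2]
t 11.325 pos [0.479 0.174 0.265] shift/30mm [-10.912   2.581   0.839] turn/5deg [-0.018  0.014  0.028]
F [-0.399  0.339 -3.155] M [-0.009  0.007 -0.02 ] open 0.007588679222864013 grip 44.242329597473145
```

```bash
python3 -m jog '[[0,0,0,-0.4,0.1,0,-1],[0,0,0,-0.8,0.2,0,-1],[0,0,0,-0.95,0.23,0,-1],[0,0,0,-0.95,0.23,0,-1],[0,0,0,-0.95,0.23,0,-1]]' | sed -n 2,4p
python3 -m jog '[[0,0,0,-0.95,0.23,0,-1],[0,0,0,-0.95,0.23,0,-1],[0,0,0,-0.95,0.23,0,-1],[0,0,0,-0.95,0.23,0,-1],[0,0,0,-0.95,0.23,0,-1]]' | sed -n 2,4p
python3 -m jog '[[0,0,0,-0.95,0.23,0.1,-1],[0,0,0,-0.8,0.1,0.3,-1],[0,0,0,-0.4,0.02,0.3,-1],[0,0,0,-0.1,0,0.3,-1],[0,0,0,0,0,0,-1]]' | sed -n 2,4p
python3 where.py .6101 -.1344 .0845 .1688 0
python3 - <<'E'
from station import viewer
import cv2
t=viewer.get_image("top")["img"][:,:,::-1]; s=viewer.get_image("side")["img"][:,:,::-1]
cv2.imwrite("pics/top3.png",t);cv2.imwrite("pics/side3.png",s)
import numpy as np
A=cv2.resize(t[135:215,345:440],None,fx=4,fy=4,interpolation=2); B=cv2.resize(s[150:290,280:390],None,fx=4,fy=4,interpolation=2)
o=np.zeros((560,820,3),np.uint8); o[:320,:380]=A; o[:,380:]=B
cv2.imwrite("pics/v3.png",o[:,:800])
E
```

```text
tool_pos: [0.5295, 0.0581, 0.2657]
tool_rot: [2.028, 2.399, -0.002]
contact_force: [0.4, -0.4, -2.5]
tool_pos: [0.5873, -0.0767, 0.2656]
tool_rot: [2.028, 2.399, -0.002]
contact_force: [0.2, 0.1, -1.7]
tool_pos: [0.6078, -0.1388, 0.2348]
tool_rot: [-2.024, -2.399, 0.002]
contact_force: [-0.3, 0.1, -3.1]
t 13.2 pos [ 0.608 -0.139  0.235] shift/30mm [0.128 0.112 5.01 ] turn/5deg [-0.03  -0.011  0.005]
F [-0.334  0.109 -3.143] M [0.017 0.013 0.015] open 0.007283506146500633 grip 44.16445970535278
```

View pics/v3.png

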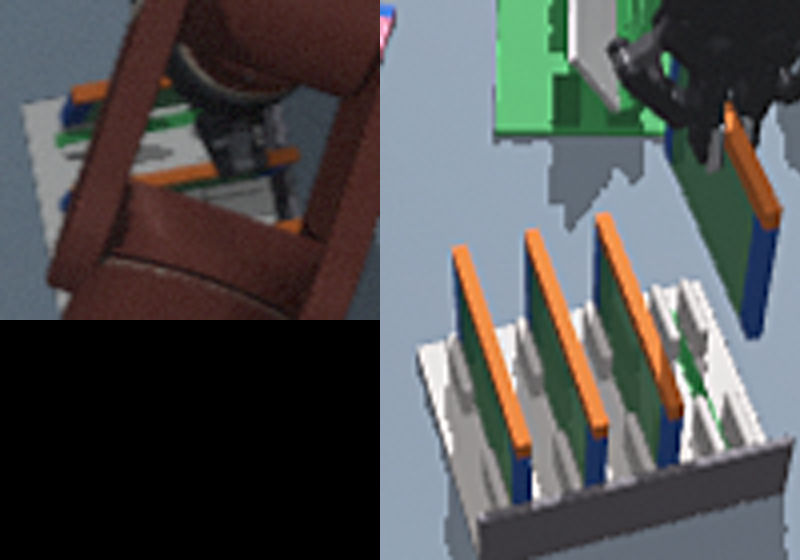

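```bash
cat > f3.py <<'E'
from h import *
np.set_printoptions(precision=4,suppress=True)
def cp(v,p): return R.from_euler('z',.1688).apply(p)+[v[0],v[1],v[3]]
S=lambda a,b: px(280,150,4,(a-380,b)); T=lambda a,b: px(345,135,4,(a,b))
o=[('side',S(748,338),(-4,-70,0)),('side',S(763,336),(4,-70,0)),('side',S(757,228),(-4,-70,110)),('side',S(780,212),(4,-70,110))]
v0=[.6078,-.1388,.1688,.2348-.0745]
for n,uv,p in o: print(n,uv,proj(n,cp(v0,np.array(p)/1000.))[0])
for p in[(-4,70,110),(4,70,110),(-4,-70,110)]: print('top', (proj('top',cp(v0,np.array(p)/1000.))[0]-[345,135])*4)
print(*fit(o,cp,v0),sep='\n')
E
python3 f3.py
python3 - <<'E'
import cv2
t=cv2.imread('pics/top3.png'); 
c=cv2.resize(t[150:178,355:425],None,fx=10,fy=10,interpolation=2); cv2.imwrite('pics/t3c.png',c)
E
```

```text
side [371.625 234.125] [371.2092 235.9135]
side [375.375 233.625] [374.6961 235.0452]
side [373.875 206.625] [375.8902 204.3911]
side [379.625 202.625] [379.6943 203.491 ]
top [ 75.1842 100.2831]
top [72.4354 85.6978]
top [331.9051  53.2552]
[ 0.6218 -0.0947  0.219   0.1003]
[[-0.1415  0.1606]
 [-0.6468 -0.1454]
 [ 1.96   -1.6243]
 [-0.2724  1.5424]]
```

View pics/t3c.png

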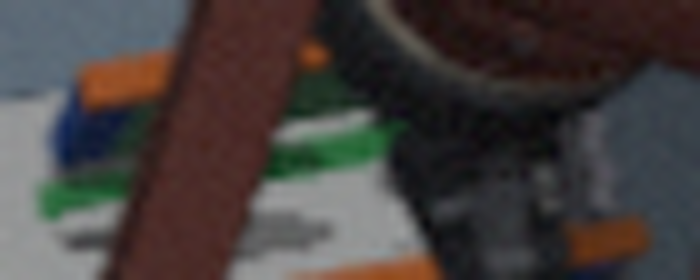

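```bash
python3 -m jog '[[0,0,0,0.09,0.128,0.3,-1],[0,0,0,0,0,0.9,-1],[0,0,0,0,0,0.9,-1],[0,0,0,0,0,0.9,-1],[0,0,0,0,0,0.45,-1]]' | sed -n 1,4p
python3 -m jog '[[-0.03,0,0,0,0,0.05,-1],[0,0,0,0,0,0,-1]]' | sed -n 1,4p
python3 where.py .6106 -.1350 .0845 .1688 0
python3 - <<'E'
from station import viewer
import cv2
import numpy as np
t=viewer.get_image("top")["img"][:,:,::-1]; s=viewer.get_image("side")["img"][:,:,::-1]
cv2.imwrite("pics/top4.png",t);cv2.imwrite("pics/side4.png",s)
A=cv2.resize(t[145:195,350:425],None,fx=5,fy=5,interpolation=2); B=cv2.resize(s[200:285,310:390],None,fx=5,fy=5,interpolation=2)
o=np.zeros((425,775,3),np.uint8); o[:250,:375]=A; o[:,375:]=B
cv2.imwrite("pics/v4.png",o)
E
```

```text
t: 13.92
tool_pos: [0.6112, -0.1353, 0.1309]
tool_rot: [-2.024, -2.4, 0.002]
contact_force: [0.2, 0.2, -2.3]
t: 14.18
tool_pos: [0.6128, -0.1364, 0.1328]
tool_rot: [2.023, 2.398, 0.003]
contact_force: [-0.6, 0.4, -3.1]
t 14.175 pos [ 0.613 -0.136  0.133] shift/30mm [ 0.061 -0.07   1.609] turn/5deg [0.049 0.019 0.005]
F [-0.568  0.387 -3.105] M [ 0.004 -0.009 -0.034] open 0.0071435345541421115 grip 44.07822132110596
```

View pics/v4.png

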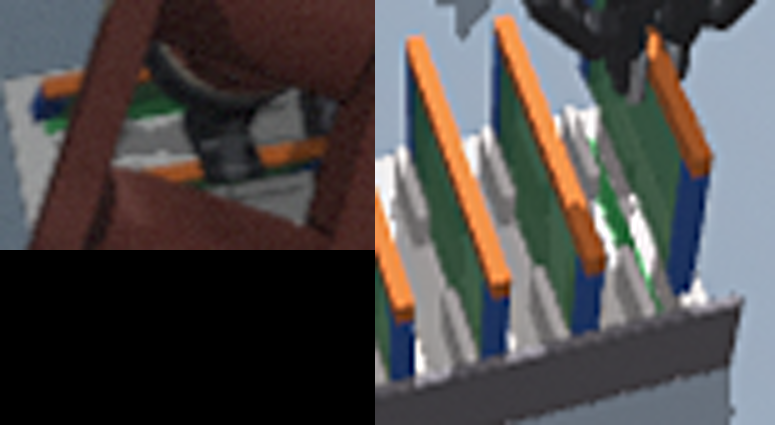

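```bash
python3 -m jog '[[0,0,0,0,0,0,-1],[0,0,0,0,0,0,-1]]' | sed -n 1,4p
python3 where.py .6106 -.1350 .0845 .1688 0
python3 - <<'E'
from h import *
np.set_printoptions(precision=1,suppress=True)
def cp(v,p): return R.from_euler('z',.1688).apply(p)+v
v=np.array([.6128,-.1355,.1328-.073])
for n,p,m in[('side',(-4,-70,0),(368.2,257.6)),('side',(4,-70,110),(377,231.2)),('side',(-4,-70,110),(372.6,234)),
 ('top',(4,70,110),px(350,145,5,(40,83))),('top',(-4,70,110),px(350,145,5,(44,98)))]: print(n,p,np.array(m),proj(n,cp(v,np.array(p)/1e3))[0])
E
```

```text
t: 14.52
tool_pos: [0.6123, -0.1364, 0.1321]
tool_rot: [2.024, 2.399, 0.003]
contact_force: [-0.1, -0.1, -2.5]
t 14.525 pos [ 0.612 -0.136  0.132] shift/30mm [ 0.057 -0.052  1.586] turn/5deg [0.037 0.013 0.002]
F [-0.082 -0.073 -2.48 ] M [ 0.013  0.011 -0.033] open 0.00732466073972612 grip 44.07710909843445
side (-4, -70, 0) [368.2 257.6] [369.4 258.9]
side (4, -70, 110) [377.  231.2] [377.1 231. ]
side (-4, -70, 110) [372.6 234. ] [373.6 231.9]
top (4, 70, 110) [357.6 161.2] [358.2 160.4]
top (-4, 70, 110) [358.4 164.2] [358.8 163.7]
```

```bash
python3 -m jog '[[0,0,0,0,-0.03,0.15,-1],[0,0,0,0,0,0.15,-1],[0,0,0,0,0,0.15,-1]]' | sed -n 1,4p
python3 -m jog '[[0,0,0,0,0,0.12,-1],[0,0,0,0,0,0.12,-1]]' | sed -n 1,4p
python3 where.py .6106 -.1350 .0845 .1688 0
```

```text
t: 14.9
tool_pos: [0.6109, -0.1364, 0.1173]
tool_rot: [2.025, 2.4, 0.002]
contact_force: [-1.0, -0.1, -2.8]
t: 15.15
tool_pos: [0.6111, -0.1364, 0.1105]
tool_rot: [2.025, 2.4, 0.002]
contact_force: [-0.1, -0.7, -2.0]
t 15.15 pos [ 0.611 -0.136  0.11 ] shift/30mm [ 0.05  -0.011  0.865] turn/5deg [0.026 0.007 0.004]
F [-0.096 -0.677 -2.03 ] M [-0.014 -0.005 -0.018] open 0.007311726882096009 grip 44.14813220500946
```

```bash
python3 -m jog '[[0,0,0,0,0,0.12,-1],[0,0,0,0,0,0.12,-1]]' | sed -n 2,4p
python3 -m jog '[[0,0,0,0,0,0.12,-1],[0,0,0,0,0,0.12,-1]]' | sed -n 2,4p
python3 where.py .6106 -.1350 .0845 .1688 0
```

```text
tool_pos: [0.6112, -0.1365, 0.1034]
tool_rot: [2.025, 2.4, 0.002]
contact_force: [-0.9, 0.1, -2.6]
tool_pos: [0.6112, -0.1364, 0.0962]
tool_rot: [2.025, 2.399, 0.002]
contact_force: [-0.3, -0.4, -3.0]
t 15.65 pos [ 0.611 -0.136  0.096] shift/30mm [ 0.051 -0.013  0.39 ] turn/5deg [0.028 0.008 0.003]
F [-0.298 -0.362 -3.037] M [-0.037  0.053 -0.019] open 0.007422595189918607 grip 44.16141450405121
```

Between the fins with no side force. Now creep to the floor.

```bash
python3 -m jog '[[0,0,0,0,0,0.07,-1],[0,0,0,0,0,0.07,-1],[0,0,0,0,0,0.04,-1]]' | sed -n 2,4p
python3 -m jog '[[0,0,0,0,0,0.03,-1],[0,0,0,0,0,0.03,-1]]' | sed -n 2,4p
python3 -m jog '[[0,0,0,0,0,0.03,-1],[0,0,0,0,0,0,-1]]' | sed -n 2,4p
```

```text
tool_pos: [0.6112, -0.1365, 0.0909]
tool_rot: [2.025, 2.399, 0.002]
contact_force: [-0.7, 0.4, -1.4]
tool_pos: [0.6112, -0.1365, 0.0893]
tool_rot: [2.025, 2.399, 0.002]
contact_force: [0.5, 0.1, -3.4]
tool_pos: [0.6112, -0.1364, 0.0882]
tool_rot: [2.025, 2.4, 0.002]
contact_force: [0.8, 0.5, -3.2]
```

```bash
python3 -m jog '[[0,0,0,0,0,0.03,-1],[0,0,0,0,0,0.03,-1]]' | sed -n 2,4p
python3 -m jog '[[0,0,0,0,0,0.03,-1],[0,0,0,0,0,0,-1]]' | sed -n 2,4p
python3 -m jog '[[0,0,0,0,0,0.03,-1],[0,0,0,0,0,0,-1]]' | sed -n 2,4p
```

```text
tool_pos: [0.6112, -0.1365, 0.0865]
tool_rot: [2.025, 2.399, 0.002]
contact_force: [-0.2, -0.3, -2.1]
tool_pos: [0.6112, -0.1364, 0.0855]
tool_rot: [2.025, 2.399, 0.002]
contact_force: [0.5, 0.7, -1.7]
tool_pos: [0.6112, -0.1364, 0.0846]
tool_rot: [2.025, 2.4, 0.002]
contact_force: [-0.1, -0.5, -3.2]
```

```bash
python3 -m jog '[[0,0,0,0,0,0.03,-1],[0,0,0,0,0,0,-1]]' | sed -n 2,4p
python3 -m jog '[[0,0,0,0,0,0.03,-1],[0,0,0,0,0,0,-1]]' | sed -n 2,4p
python3 -m jog '[[0,0,0,0,0,0.03,-1],[0,0,0,0,0,0,-1]]' | sed -n 2,4p
```

```text
tool_pos: [0.6114, -0.1366, 0.0842]
tool_rot: [2.025, 2.399, 0.002]
contact_force: [-1.5, 0.2, -0.1]
tool_pos: [0.6115, -0.1368, 0.0841]
tool_rot: [2.024, 2.399, 0.002]
contact_force: [-3.2, -0.6, 5.8]
tool_pos: [0.6116, -0.1369, 0.0839]
tool_rot: [2.025, 2.399, 0.002]
contact_force: [-4.3, -0.8, 8.8]
```

```bash
python3 -m jog '[[0,0,0,0,0,-0.05,-1],[0,0,0,0,0,0,-1]]' | sed -n 2,4p
python3 -m jog '[[0,0,0,-0.03,0,0,-1],[0,0,0,-0.03,0,0,-1],[0,0,0,-0.03,0,0,-1]]' | sed -n 2,4p
python3 -m jog '[[0,0,0,-0.03,0,0,-1],[0,0,0,-0.03,0,0,-1]]' | sed -n 2,4p
```

```text
tool_pos: [0.6114, -0.1366, 0.0841]
tool_rot: [2.024, 2.399, 0.002]
contact_force: [-2.7, -0.8, 5.1]
tool_pos: [0.6115, -0.1371, 0.0838]
tool_rot: [-2.025, -2.4, -0.006]
contact_force: [-4.1, 7.1, 8.0]
tool_pos: [0.6117, -0.1375, 0.084]
tool_rot: [-2.024, -2.398, -0.009]
contact_force: [-6.2, 12.3, 10.5]
```

```bash
python3 -m jog '[[0,0,0,0,0,-0.06,-1],[0,0,0,0,0,-0.06,-1],[0,0,0,0,0,0,-1]]' | sed -n 2,4p
python3 -m jog '[[0,0,0,0,-0.03,0,-1],[0,0,0,0,0,0,-1]]' | sed -n 2,4p
python3 where.py .6114 -.1423 .0841 .1688 0
```

```text
tool_pos: [0.6119, -0.141, 0.0865]
tool_rot: [2.025, 2.399, 0.002]
contact_force: [0.0, -0.5, -3.1]
tool_pos: [0.611, -0.1412, 0.0869]
tool_rot: [2.025, 2.399, 0.002]
contact_force: [-0.2, -0.8, -1.2]
t 19.525 pos [ 0.611 -0.141  0.087] shift/30mm [-0.04   0.007  0.094] turn/5deg [0.026 0.008 0.001]
F [-0.239 -0.794 -1.184] M [ 0.005 -0.005  0.001] open 0.007421357898999647 grip 44.2284893989563
```

```bash
python3 -m jog '[[0,0,0,0.06,0,0,-1],[0,0,0,0.06,0,0,-1],[0,0,0,0,0,0.04,-1],[0,0,0,0,0,0.03,-1],[0,0,0,0,0,0.01,-1]]' | sed -n 2,4p
python3 -m jog '[[0,0,0,0,0,0.01,-1],[0,0,0,0,0,0,-1]]' | sed -n 2,4p
python3 -m jog '[[0,0,0,0,0,0.01,-1],[0,0,0,0,0,0,-1]]' | sed -n 2,4p
```

```text
tool_pos: [0.6104, -0.1375, 0.0846]
tool_rot: [2.025, 2.4, 0.002]
contact_force: [-0.2, 0.2, -3.6]
tool_pos: [0.6105, -0.1375, 0.0844]
tool_rot: [2.025, 2.399, 0.002]
contact_force: [-0.5, 0.2, -2.4]
tool_pos: [0.6106, -0.1376, 0.0843]
tool_rot: [2.024, 2.399, 0.002]
contact_force: [-0.0, -0.4, -1.4]
```

Just on the floor with about 1–2 N; slide gently toward the stop.

```bash
python3 -m jog '[[0,0,0,-0.04,0,0,-1],[0,0,0,-0.04,0,0,-1]]' | sed -n 2,4p
python3 -m jog '[[0,0,0,-0.04,0,0,-1],[0,0,0,-0.02,0,0,-1]]' | sed -n 2,4p
python3 -m jog '[[0,0,0,-0.02,0,0,-1],[0,0,0,0,0,0,-1]]' | sed -n 2,4p
```

```text
tool_pos: [0.611, -0.1398, 0.0842]
tool_rot: [2.025, 2.4, 0.003]
contact_force: [-0.3, 0.4, -1.6]
tool_pos: [0.6113, -0.1416, 0.0842]
tool_rot: [2.025, 2.399, 0.002]
contact_force: [-0.0, 0.6, -1.8]
tool_pos: [0.6113, -0.1422, 0.0841]
tool_rot: [2.025, 2.399, 0.002]
contact_force: [-0.6, 0.7, -1.1]
```

```bash
python3 -m jog '[[0,0,0,-0.02,0,0,-1],[0,0,0,0,0,0,-1]]' | sed -n 2,4p
python3 -m jog '[[0,0,0,-0.02,0,0,-1],[0,0,0,0,0,0,-1]]' | sed -n 2,4p
python3 -m jog '[[0,0,0,-0.02,0,0,-1],[0,0,0,0,0,0,-1]]' | sed -n 2,4p
```

```text
tool_pos: [0.6114, -0.1428, 0.0842]
tool_rot: [2.025, 2.399, 0.002]
contact_force: [0.0, 0.9, -1.4]
tool_pos: [0.6115, -0.1434, 0.0842]
tool_rot: [2.025, 2.399, 0.002]
contact_force: [-0.5, 0.3, -0.8]
tool_pos: [0.6115, -0.1436, 0.0841]
tool_rot: [2.025, 2.4, 0.003]
contact_force: [-0.4, 2.9, 0.9]
```

```bash
python3 -m jog '[[0,0,0,-0.02,0,0,-1],[0,0,0,0,0,0,-1]]' | sed -n 2,4p
python3 -m jog '[[0,0,0,-0.02,0,0,-1],[0,0,0,0,0,0,-1]]' | sed -n 2,4p
```

```text
tool_pos: [0.6116, -0.1437, 0.0842]
tool_rot: [2.025, 2.401, 0.004]
contact_force: [-0.6, 5.8, 0.5]
tool_pos: [0.6116, -0.1438, 0.0843]
tool_rot: [-2.026, -2.401, -0.005]
contact_force: [-1.5, 8.2, 1.9]
```

```bash
python3 -m jog '[[0,0,0,0.02,0,0,-1],[0,0,0,0.02,0,0,-1],[0,0,0,0,0,0,-1]]' 20 | sed -n 2,6p
python3 -m jog '[[0,0,0,0,0,0,-0.8],[0,0,0,0,0,0,-0.75],[0,0,0,0,0,0,-0.7],[0,0,0,0,0,0,-0.6],[0,0,0,0,0,0,-0.4]]' | sed -n 1,6p
python3 where.py .6114 -.1423 .0841 .1688 0
```

```text
tool_pos: [0.6116, -0.1437, 0.0841]
tool_rot: [2.025, 2.4, 0.003]
contact_force: [-1.2, 5.2, -0.1]
opening: 0.0075
grip_force: 44.6
t: 23.65
tool_pos: [0.6116, -0.1441, 0.0842]
tool_rot: [2.024, 2.399, 0.002]
contact_force: [0.0, 0.3, -0.4]
opening: 0.0257
grip_force: 0.0
t 23.65 pos [ 0.612 -0.144  0.084] shift/30mm [0.061 0.003 0.002] turn/5deg [0.028 0.011 0.003]
F [ 0.029  0.328 -0.437] M [-0.02  -0.012 -0.028] open 0.025686018294477895 grip 0.0
```

```bash
python3 -m jog '[[0,0,0,0,0,-0.1,-0.4],[0,0,0,0,0,-0.2,-0.4],[0,0,0,0,0,-0.4,-0.4],[0,0,0,0,0,-0.5,-0.4],[0,0,0,0,0,-0.5,-0.4]]' | sed -n 2,4p
python3 -m jog '[[0,0,0,0,0,-0.9,-0.4],[0,0,0,0,0,-0.9,-0.4],[0,0,0,0,0,-0.9,-0.4],[0,0,0,0,0,-0.9,-0.4],[0,0,0,0,0,-0.9,-0.4]]' | sed -n 2,4p
python3 -m jog '[[0,0,0,1,-1,0,-0.4],[0,0,0,1,-1,0,-0.4],[0,0,0,1,-1,0,-0.4],[0,0,0,1,-1,0,-0.4],[0,0,0,1,-1,0,-0.4]]' | sed -n 2,4p
python3 -m jog '[[0,0,0,1,-1,0,-0.4],[0,0,0,1,-1,0,-0.4],[0,0,0,1,-0.3,0,-0.4],[0,0,0,1,0,0,-0.4],[0,0,0,0,0,0,-0.4]]' | sed -n 1,4p
python3 - <<'E'
from h import *; from station import viewer
from scipy import ndimage as nd
np.set_printoptions(precision=1,suppress=True)
def ends(im,n):
    h=cv2.cvtColor(im,cv2.COLOR_RGB2HSV).astype(int); m=(h[...,0]>5)&(h[...,0]<18)&(h[...,1]>150)&(h[...,2]>90)
    L,k=nd.label(m)
    for i in range(1,k+1):
        y,x=np.where(L==i)
        if len(x)<40 or len(x)>600: continue
        c=np.c_[x,y].mean(0); d=np.linalg.svd(np.c_[x,y]-c,full_matrices=False)[2][0]; t=(np.c_[x,y]-c)@d
        print(n,len(x),c+d*t.min(),c+d*t.max())
for n in('top','side'):
    im=viewer.get_image(n)["img"]; cv2.imwrite(f'pics/{n}5.png',im[:,:,::-1]); print('before'); ends(cv2.imread(f'pics/{n}0.png')[:,:,::-1].copy(),n); print('after'); ends(im,n)
    print('expect',[proj(n,R.from_euler('z',.1688).apply([0,s*.07,.11])+[.6115,-.1423,.01])[0] for s in(1,-1)])
E
```

```text
tool_pos: [0.6119, -0.1441, 0.1369]
tool_rot: [2.024, 2.399, 0.003]
contact_force: [-0.3, 0.4, 0.5]
tool_pos: [0.6111, -0.1439, 0.2723]
tool_rot: [2.024, 2.399, 0.003]
contact_force: [1.2, -0.0, -1.0]
tool_pos: [0.4369, -0.0206, 0.2708]
tool_rot: [2.024, 2.398, 0.003]
contact_force: [1.1, -0.1, 0.6]
t: 26.15
tool_pos: [0.3495, 0.0865, 0.2705]
tool_rot: [2.019, 2.402, 0.004]
contact_force: [-0.1, -0.1, 0.7]
before
top 169 [419. 173.] [363.  183.2]
top 190 [233.9 182.7] [289.1 188.6]
top 169 [422.1 190.7] [366.  200.9]
top 166 [425.2 208.3] [369.9 218.2]
top 243 [405.  249.7] [375.5 292.6]
top 220 [237.9 266.5] [287.5 281.5]
top 253 [230.9 307.6] [181.6 326. ]
after
top 168 [416.  155.1] [360.9 165.3]
top 172 [419.  173.1] [363.  183.2]
top 171 [422.1 190.7] [366.8 200.8]
top 167 [425.2 208.2] [369.9 218.3]
top 244 [405.  249.7] [375.5 292.7]
top 251 [230.9 307.6] [181.6 325.9]
expect [array([359.9, 165.2]), array([416.1, 154.9])]
before
side 184 [321.9 114. ] [322.1 151. ]
side 156 [198.5 117.3] [213.2 146.4]
side 147 [249.4 146.8] [235.3 182.3]
side 219 [334.9 203.7] [354.2 252.9]
side 216 [317.  207.3] [335.2 258.3]
side 220 [299.2 211.9] [315.8 263.1]
side 238 [222.7 253.5] [271. 278.]
after
side 156 [198.5 117.3] [213.2 146.4]
side 148 [249.4 146.8] [235.3 182.3]
side 213 [352.7 199.7] [373.7 249.1]
side 216 [334.9 203.6] [354.4 253.3]
side 213 [317.2 207.9] [335.2 258.3]
side 214 [299.1 212. ] [315.7 262.4]
side 237 [222.7 253.6] [271.  277.9]
side 78 [427.1 325. ] [430.4 344.1]
expect [array([352.9, 199.6]), array([373.3, 246.9])]
```

```bash
python3 -c "
from station import finish_job; print(finish_job())"
```

```text
the job is handed in; nothing more can be done
None
```

The cassette stands upright, orange edge up, fully down in the free slot and pushed gently against the end stop (about 8 N at the peak). The final images show the other cassettes unmoved (I did not check the glassware separately), and the job was handed in at about 26 s.

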